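# Pack the teacups and wedge the tray gate

## Task

Tidy the tea things: nest all the teacups on the table one inside another as a single upright stack standing on the floor of the wooden tea tray, swing the tray's loose gate fully shut, and tap the wooden wedge, thin end first, under the lower edge of the shut gate from the outside until it jams tight and holds the gate by itself. Leave the ashtray and the tile rack beside it where they are.

Things in the scene. Friction and masses are not known exactly. Their poses are not given: they have to be found in the camera images.
- cup1: white porcelain teacup, no handle, a plain cone 65 mm tall, 64 mm across the rim, 38 mm across the foot, wall 3.5 mm, inner floor 26 mm above the underside, 0.15 kg; starts upright. Nested cups rest on the inner floor, 26 mm apart in height, with 1.7 mm of play. Origin: centre of the underside, z up to the mouth. One of up to five alike; some may be absent (None)
- cup2: white porcelain teacup, no handle, a plain cone 65 mm tall, 64 mm across the rim, 38 mm across the foot, wall 3.5 mm, inner floor 26 mm above the underside, 0.15 kg; starts upright. Nested cups rest on the inner floor, 26 mm apart in height, with 1.7 mm of play. Origin: centre of the underside, z up to the mouth. One of up to five alike; some may be absent (None)
- cup3: white porcelain teacup, no handle, a plain cone 65 mm tall, 64 mm across the rim, 38 mm across the foot, wall 3.5 mm, inner floor 26 mm above the underside, 0.15 kg; starts upright. Nested cups rest on the inner floor, 26 mm apart in height, with 1.7 mm of play. Origin: centre of the underside, z up to the mouth. One of up to five alike; some may be absent (None)
- cup4: white porcelain teacup, no handle, a plain cone 65 mm tall, 64 mm across the rim, 38 mm across the foot, wall 3.5 mm, inner floor 26 mm above the underside, 0.15 kg; starts upright. Nested cups rest on the inner floor, 26 mm apart in height, with 1.7 mm of play. Origin: centre of the underside, z up to the mouth. One of up to five alike; some may be absent (None)
- cup5: white porcelain teacup, no handle, a plain cone 65 mm tall, 64 mm across the rim, 38 mm across the foot, wall 3.5 mm, inner floor 26 mm above the underside, 0.15 kg; starts upright. Nested cups rest on the inner floor, 26 mm apart in height, with 1.7 mm of play. Origin: centre of the underside, z up to the mouth. One of up to five alike; some may be absent (None)
- wedge: light wooden wedge lying flat, 150 mm long (x), 34 mm wide (y), 0.09 kg: the front 105 mm slopes from 4 mm high at the thin end (+x) up to 22 mm, the rear 45 mm is a flat tail 22 mm high to grip or tap. Origin: centre of the underside, 75 mm from either end, x towards the thin end. It jams with the thin end about 58 mm past the gate's outer face; 15 N along it is enough, friction then holds it
- wedge_tip (a point): middle of the wedge's thin end, on its underside
- tray: dark wooden tea tray fixed to the table, open on top, 140 mm deep (x), 160 mm wide (y); walls 10 mm thick, 62 mm high on the +x, +y and -y sides, the gate closing the -x side. The floor is raised: its top 26 mm, its underside 20 mm above the table, open below behind the gate. Origin: centre of the underside, on the table
- tray_floor (a point): centre of the top of the tray's floor, axes as the tray's; inside it is 135 mm (x) by 140 mm (y)
- gate (a joint): the tray's loose gate, a dark wooden panel 14 mm thick, 156 mm wide, from 14 to 61 mm above the table, on an upright hinge axis at x = -77, y = +80 mm in the tray frame. 0 is shut with the panel along the tray's -y; the value (rad) grows as it swings outward to the tray's -x, up to 1.6. It stays where left (friction 0.04 N m)
- gate_end (a point): middle of the gate's thickness on its top edge, near its free end, 150 mm from the hinge axis
- gate_foot (a point): fixed point on the tray: middle of the lower edge of the outer face of the shut gate, 14 mm above the table, 84 mm to the -x side of the tray's middle; axes as the tray's, x points inward under the tray
- ashtray: squat green glass ashtray, 110 mm across, 32 mm high, a bystander; origin at the centre of its underside
- rack: red plastic tile rack with tiles, 200 mm long (y), 50 mm deep, 44 mm high, behind the cups, a bystander; origin at the centre of its underside
Mind the look-alikes: they are no part of the job. Of the things like the wedge, leave any that is black; of the rest the smaller one is meant.

How it is judged:
On the way, in this order (a step that is already met when the one before it is completed fails the run):
1. the gate is shut (value of joint gate below 0.05 rad), for 0.2 s.
2. the wedge is jammed under the shut gate (value of joint gate below 0.05 rad and contact force between wedge and tray above 3 N and x of wedge_tip in the frame of gate_foot between 0.025 and 0.075 m and y of wedge_tip in the frame of gate_foot between -0.065 and 0.065 m and angle between wedge's own z axis and vertical below 0.12 rad), for 0.2 s.
At the end, for the whole second after the job is handed in: All cups present: one upright nested stack (0.12 rad, axes within 10 mm) inside the tray, within 32 mm (x), 42 mm (y) of its floor centre. Gate under 0.05 rad. Wedge flat under it, pressing over 3 N, thin end 25 to 75 mm past the outer face, within 65 mm of its middle. All at rest (all of step 2 and linear speed of wedge below 0.01 m/s and x of cup1 in the frame of tray_floor between -0.032 and 0.032 m and y of cup1 in the frame of tray_floor between -0.042 and 0.042 m and z of cup1 in the frame of tray_floor between -0.005 and 0.115 m and angle between each of cup1, cup2, cup3, cup4, cup5's own z axis and vertical below 0.12 rad and linear speed of each of cup1, cup2, cup3, cup4, cup5 below 0.02 m/s and horizontal distance between cup1 and cup2 below 0.01 m and horizontal distance between each of cup1, cup2 and cup3 below 0.01 m and horizontal distance between each of cup1, cup2, cup3 and cup4 below 0.01 m and horizontal distance between each of cup1, cup2, cup3, cup4 and cup5 below 0.01 m and x of cup2 in the frame of tray_floor between -0.032 and 0.032 m and y of cup2 in the frame of tray_floor between -0.042 and 0.042 m and z of cup2 in the frame of tray_floor between -0.005 and 0.115 m and x of cup3 in the frame of tray_floor between -0.032 and 0.032 m and y of cup3 in the frame of tray_floor between -0.042 and 0.042 m and z of cup3 in the frame of tray_floor between -0.005 and 0.115 m and x of cup4 in the frame of tray_floor between -0.032 and 0.032 m and y of cup4 in the frame of tray_floor between -0.042 and 0.042 m and z of cup4 in the frame of tray_floor between -0.005 and 0.115 m and x of cup5 in the frame of tray_floor between -0.032 and 0.032 m and y of cup5 in the frame of tray_floor between -0.042 and 0.042 m and z of cup5 in the frame of tray_floor between -0.005 and 0.115 m); the robot touches nothing.
It fails at once if the ashtray is shifted by more than 30 mm (distance of ashtray from where it was at the start of the episode above 0.03 m).
It fails at once if the tile rack is shifted by more than 30 mm (distance of rack from where it was at the start of the episode above 0.03 m).
Of cup1, cup2, cup3, cup4, cup5 only 3 to 5 are there at a start; the rules pass over those that are not, and their reading is None.
At some moment in a run one of wedge may be knocked a few centimetres aside while the robot is not near it.
It also fails if it takes over 210 s, if anything falls off the work surface, if the arm or the gripper's body presses on something with over 40 N, if the wrist force passes 120 N, or if a joint passes its speed limit or range.

## Robot

A 6-joint arm with a two-finger parallel gripper is mounted at the origin on the work surface. World frame = base frame: x ahead of the robot, y to its left, z up, the work surface at z = 0. Lengths are in m, angles in rad, forces in N, time in s.
With the tool pointing down it reaches from about 0.25 to 0.775 m from the base axis. Payload 4 kg.
Tool frame: the origin (TCP) lies at the very end of the fingers, on their centre line; the grasp point (between the pads) lies 19 mm behind it (robot.hold_point_z is the distance from the TCP to the grasp point, in m); z points along the fingers, y is the line along which they close (so a half turn about z gives the same grasp; the last joint's range is limited). The gripper opens to 94 mm and grips with 3 to 60 N. Pads are 16 mm wide; open, the fingers measure 119 mm over their backs; the gripper's body (75 mm by 177 mm) begins 78 mm behind the grasp point.
Start: joints at [-1.357, 0.087, 1.371, -0, 1.684, -0.103], TCP at [0.171, -0.523, 0.206] pointing down, gripper open.
Joint ranges: [-3.1, 3.1], [-0.76, 2.03], [0.27, 2.55], [-1.08, 4.22], [0.17, 2.65], [-2.57, 2.57]. Speed limits (rad/s): [2.79, 2.79, 3.14, 3.14, 3.14, 3.14].

## Interface

Orientations are given as [roll, pitch, yaw] about the fixed x, y, z axes, in that order (R = Rz(yaw) Ry(pitch) Rx(roll)).
In Python, from bench import robot gives the robot as it stands.
- The arm moves only by the tool carry_out, never from a script. Its argument "steps" is a list of rows, each a list of 3 entries, a list of its own where there are three numbers: the shift along the tool's x, y, z in m, then the turn about the tool's z in units of 10 degrees (1.0 is 10 degrees), then the closure, from -1 (fully open) to 1 (shut). In form: [[[tx, ty, tz], roll, jaw], ...]. A call has 1 to 10 rows; each row is the pose to reach, as a shift and turn from the pose commanded when the call began, along the tool's axes at that moment; what a row does not reach only later rows make up. A row lasts 1/8 s, in which the tool goes at most 62.5 mm and 10.7 degrees, less where a joint would pass 70% of its speed; a pose out of reach is approached as far as the arm can. A call with a gripper value outside its range is refused whole. The fingers move at their own pace and stop on an object; the grip force is fixed at half the most. Time passes only in rows, so rows that repeat a pose let the fingers close. It gives the time, the measured TCP pose, the force, the opening and the grip force at its end, in the units of the state.
- robot.get_obs(): the state, without advancing time (a new reading comes with each control period).
- robot.snapshot(name): name is "scene" or "top" or "wrist"; returns a dict with "image" (384x512x3 uint8, red, green, blue), "z_map" (384x512 float32, m along the optical axis (not along the pixel's ray), 0 where there is no reading), "mtx" (3x3 intrinsics, pixels), "R" (3x3) and "t" (3): a world point X has camera coordinates R X + t. Camera axes: x right, y down, z forward; pixel columns grow to the right and rows downward; lengths in m; the calibration is good to about 2 mm. A picture is of the moment at which its call begins.
- robot.close_job(): hands the job in; it is judged then, once.
The state is a dict: "time": time; "joint_positions": joint angles; "qvel": joint speeds; "joint_torque": joint torques, N m; "tool_pos": TCP position; "ee_rot": TCP orientation; "wrist_force": force on the tool from outside, world axes, zero at the start; "wrist_torque": the same for the moment, N m; "width": finger opening in m; "finger_force": force on a finger pad.
Only numpy, scipy, OpenCV 4.12 (cv2) and the standard library are available. Lean on these libraries where they do the work, as an engineer would, in place of code of your own. Each camera call takes 0.05 s, during which the arm holds its last target. There are 200 camera calls.

## Working session

There is one attempt and no reset: what is moved stays moved. The work goes in short steps, Python scripts to look and compute and a tool call to move; the robot and the scene stay as the last step left them, time stands still between calls to the robot, and variables do not carry over. Pictures are saved under pics/ and viewed, at most 15 in all, crops included, and the job is handed in when it is done.

Besides the shell and the picture viewer there is one more tool, called after "Emit:" by a JSON object that holds its "name" and its "arguments". carry_out: Moves the arm, as the interface text tells. Its arguments: {"type":"object","properties":{"steps":{"type":"array","items":{"type":"array"}}},"required":["steps"]}

```bash
ls; mkdir -p pics; cat > h.py <<'E'
import numpy as np,cv2
from bench import robot
def snap(n,f=None):
    s=robot.snapshot(n)
    if f: cv2.imwrite('pics/'+f,s['image'][:,:,::-1])
    return s
def pts(s):
    z=s['z_map'];v,u=np.indices(z.shape);K=s['mtx']
    c=np.stack([(u-K[0,2])/K[0,0]*z,(v-K[1,2])/K[1,1]*z,z],-1)
    return (c-s['t'])@s['R']   # world
def ray(s,u,v,h):
    d=s['R'].T@np.linalg.inv(s['mtx'])@[u,v,1];o=-s['R'].T@s['t']
    return o+d*(h-o[2])/d[2]
E
python3 - <<'E'
from h import *
a=snap('top','top.png');b=snap('scene','scene.png')
cv2.imwrite('pics/both.png',cv2.resize(np.vstack([a['image'],b['image']])[:,:,::-1],None,fx=.78,fy=.78))
for s in(a,b):print(s['mtx'],-s['R'].T@s['t'],s['R'])
print(robot.get_obs())
E
```

```text
pics
[[367.45606897   0.         258.70303115]
 [  0.         367.45606897 189.52696402]
 [  0.           0.           1.        ]] [0.41246504 0.01653221 1.29872264] [[ 0.01327269 -0.99969154 -0.02099182]
 [-0.99695617 -0.01161754 -0.07709368]
 [ 0.07682603  0.02195117 -0.99680284]]
[[349.53208275   0.         252.47275418]
 [  0.         349.53208275 195.39986407]
 [  0.           0.           1.        ]] [ 1.13539793 -0.18535324  0.79302613] [[ 0.32569083  0.9454675  -0.00408551]
 [ 0.71706205 -0.24982242 -0.65070022]
 [-0.61623656  0.20899753 -0.75932373]]
{'time': 0.1, 'joint_positions': array([-1.35708715e+00,  8.78908720e-02,  1.37207146e+00,  9.72056131e-06,
        1.68362012e+00, -1.03094225e-01]), 'qvel': array([ 9.96461417e-04, -2.90007648e-03, -3.01569757e-03, -1.66148772e-03,
       -1.08786147e-03,  9.85908913e-05]), 'joint_torque': array([ 2.80730739e-03, -3.41251123e+01, -3.03299510e+01,  7.21029122e-02,
        3.04682530e-02, -9.46990326e-05]), 'tool_pos': array([ 0.17123903, -0.5221469 ,  0.20443195]), 'ee_rot': array([-3.13961441e+00, -2.14383248e-04,  3.16804276e-01]), 'wrist_force': array([-0.10545284, -0.68391148, -0.0856948 ]), 'wrist_torque': array([ 0.01533553,  0.02972574, -0.00851696]), 'finger_force': 0.0, 'width': 0.09381189908009795}
```

View pics/top.png

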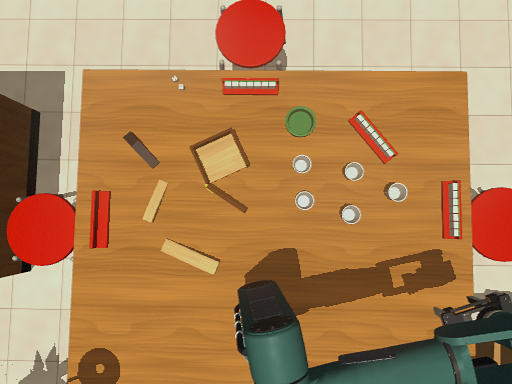

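View pics/scene.png

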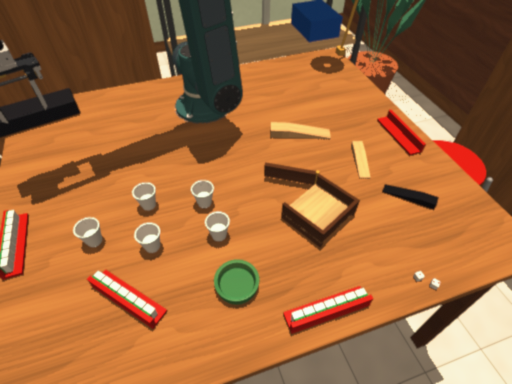

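Top view: five cups at (302,163), (354,171), (397,191), (304,200), (350,214). The tray is at (220,158). The gate's hinge is at (207,184) and its free end at (246,211), so it is about 60° open.

Wedge candidates are black (141,149), small light (155,201) and large light (190,256). By the description the small light one at (155,201) is meant. Next I'll measure and check it in a close crop.

```bash
cat >> h.py <<'E'
def cups(s):
    P=pts(s);im=s['image'].astype(int)
    m=(P[...,2]>.058)&(P[...,2]<.075)&(P[...,0]>.2)&(P[...,0]<.75)&(im.max(2)-im.min(2)<35)&(im.min(2)>110)
    n,l=cv2.connectedComponents(m.astype(np.uint8),connectivity=8);o=[]
    for i in range(1,n):
        q=P[l==i]
        if len(q)<12: continue
        (c,r)=cv2.minEnclosingCircle((q[:,:2]*1000).astype(np.float32))
        o.append((np.round(c,1),round(r,1),len(q),round(q[:,2].max(),3)))
    return o
def blobs(s,lo,hi,zlo,zhi,amin=60):
    P=pts(s);h=cv2.cvtColor(s['image'],cv2.COLOR_RGB2HSV)
    m=cv2.inRange(h,lo,hi)&((P[...,2]>zlo)&(P[...,2]<zhi)).astype(np.uint8)*255
    n,l,st,ce=cv2.connectedComponentsWithStats(m);o=[]
    for i in range(1,n):
        if st[i,4]<amin: continue
        q=P[l==i]; o.append((np.round(ce[i]),st[i,4],cv2.minAreaRect((q[:,:2]*1000).astype(np.float32)),np.round(np.percentile(q[:,2],[5,95]),3)))
    return o
def go(x,y,z,yaw=None):
    o=robot.get_obs();p=o['tool_pos'];w=o['ee_rot'][2];d=np.array([x,y,z])-p
    c,s_=np.cos(w),np.sin(w)
    t=0 if yaw is None else -((yaw-w+np.pi/2)%np.pi-np.pi/2)
    print('shift mm',np.round(1000*np.array([c*d[0]+s_*d[1],s_*d[0]-c*d[1],-d[2]]),1),'turn10',round(np.degrees(t)/10,2),'pos',np.round(p,4),'rot',np.round(o['ee_rot'],4),'w',round(o['width'],4),'F',np.round(o['wrist_force'],1),'t',o['time'])
E
python3 - <<'E'
from h import *
s=snap('top');P=pts(s);h=cv2.cvtColor(s['image'],cv2.COLOR_RGB2HSV)
for u,v in[(155,201),(190,256),(141,149),(222,158),(226,198),(300,120),(110,300),(302,156)]:print(u,v,h[v,u],np.round(P[v,u],3))
for c in cups(s):print(c)
print('light');[print(b) for b in blobs(s,(8,60,150),(25,255,255),.003,.05)]
print('dark');[print(b) for b in blobs(s,(0,0,0),(179,255,110),.03,.08)]
cv2.imwrite('pics/crop.png',cv2.resize(s['image'][120:280,110:270,::-1],None,fx=3.7,fy=3.7,interpolation=cv2.INTER_CUBIC))
E
```

```text
155 201 [ 20 125 216] [0.467 0.409 0.017]
190 256 [ 20 120 216] [0.278 0.278 0.026]
141 149 [ 12  85 102] [0.651 0.465 0.016]
222 158 [ 22 113 214] [0.62  0.175 0.027]
226 198 [ 13 177 128] [0.478 0.154 0.061]
300 120 [ 48 117 137] [ 0.763 -0.099  0.007]
110 300 [ 16 178 181] [0.12  0.559 0.001]
302 156 [ 18  56 158] [ 0.624 -0.102  0.057]
(array([596.7, -99.3]), 30.9, 59, np.float64(0.07))
(array([ 574.6, -274.9]), 31.4, 43, np.float64(0.067))
(array([ 504.7, -418.9]), 31.3, 60, np.float64(0.07))
(array([ 473.9, -109. ]), 31.2, 51, np.float64(0.07))
(array([ 428.8, -264.5]), 30.9, 60, np.float64(0.07))
light
(array([221., 158.]), np.int32(1413), ((621.0092163085938, 179.29820251464844), (131.6204071044922, 136.92337036132812), 25.30487823486328), array([0.021, 0.03 ]))
(array([154., 201.]), np.int32(447), ((469.67120361328125, 419.5549011230469), (57.348663330078125, 157.03895568847656), 68.60431671142578), array([0.004, 0.024]))
(array([190., 256.]), np.int32(812), ((271.80877685546875, 284.5521240234375), (208.7082061767578, 59.68751907348633), 68.3443832397461), array([0.006, 0.032]))
dark
(array([208., 148.]), np.int32(154), ((636.414306640625, 226.13511657714844), (96.18675231933594, 194.997802734375), 67.88172149658203), array([0.033, 0.063]))
(array([484., 364.]), np.int32(149), ((-50.30287170410156, -695.7156982421875), (10.961934089660645, 80.66313934326172), 8.422489166259766), array([0.033, 0.06 ]))
```

View pics/crop.png

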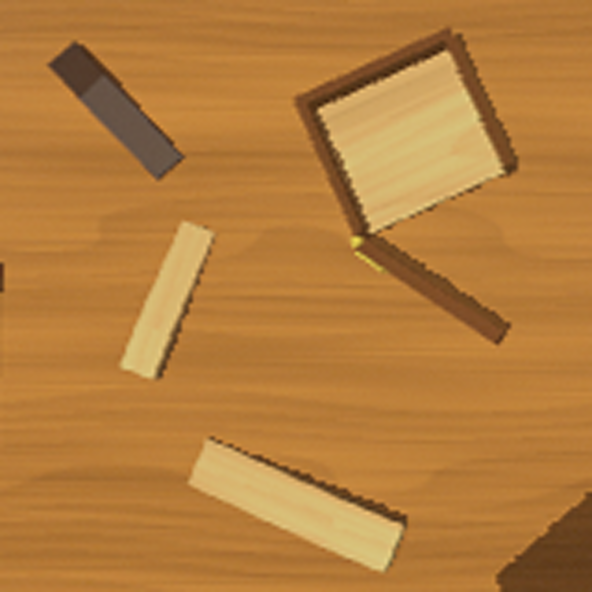

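The crop confirms the choice: the small light wedge is at crop (168,300), its thin end still to be settled, and the black and large ones are left alone. Now I'll start on the cups, beginning with the one at (0.597,-0.099).

```bash
python3 -c "
from h import *
go(.597,-.099,.2)"
```

```text
shift mm [ 536.4 -269.6    4.6] turn10 0.0 pos [ 0.1712 -0.5222  0.2046] rot [-3.1399e+00 -2.0000e-04  3.1680e-01] w 0.0939 F [ 0.3 -0.2 -0.5] t 0.15
```

Emit:
{"name": "carry_out", "arguments": {"steps": [[[0.536, -0.27, 0.005], 0, -1], [[0.536, -0.27, 0.005], 0, -1], [[0.536, -0.27, 0.005], 0, -1], [[0.536, -0.27, 0.005], 0, -1], [[0.536, -0.27, 0.005], 0, -1], [[0.536, -0.27, 0.005], 0, -1], [[0.536, -0.27, 0.005], 0, -1], [[0.536, -0.27, 0.005], 0, -1], [[0.536, -0.27, 0.005], 0, -1], [[0.536, -0.27, 0.005], 0, -1]]}}

```text
time: 1.4
tool_pos: [0.5979, -0.0965, 0.1996]
ee_rot: [-3.141, 0.001, 0.319]
wrist_force: [0.5, -0.8, -0.9]
width: 0.0938
finger_force: 0.0
```

Emit:
{"name": "carry_out", "arguments": {"steps": [[[0, 0, 0], 0, -1], [[0, 0, 0], 0, -1]]}}

```text
time: 1.65
tool_pos: [0.596, -0.0995, 0.2]
ee_rot: [-3.142, 0.001, 0.317]
wrist_force: [-0.3, -0.3, -0.1]
width: 0.0942
finger_force: 0.0
```

```bash
python3 - <<'E'
from h import *
go(.597,-.099,.045)
s=snap('wrist','w1.png')
for c in cups(s):print(c)
s=snap('top');print('dark')
for c in cups(s):print(c)
P=pts(s);v,u=np.indices(P.shape[:2])
# gate and walls: dark pixels cast to plane of tops
h=cv2.cvtColor(s['image'],cv2.COLOR_RGB2HSV)
m=(P[...,2]>.045)&(P[...,2]<.075)&(P[...,1]>.03)&(P[...,1]<.35)&(P[...,0]>.35)&(P[...,0]<.8)
n,l,st,ce=cv2.connectedComponentsWithStats(m.astype(np.uint8))
for i in range(1,n):
  if st[i,4]>30:
    q=np.array([ray(s,a,b,.061)[:2] for a,b in zip(u[l==i],v[l==i])])*1000
    print(ce[i],st[i,4],cv2.minAreaRect(q.astype(np.float32)))
E
```

```text
shift mm [  1.1  -0.2 155. ] turn10 0.0 pos [ 0.596  -0.0995  0.2   ] rot [-3.1416e+00  1.4000e-03  3.1660e-01] w 0.0942 F [-0.3 -0.3 -0.1] t 1.65
(array([ 591.3, -103.3]), 29.7, 222, np.float64(0.065))
(array([ 573.9, -276.7]), 31.7, 324, np.float64(0.066))
(array([ 459.8, -135.6]), 4.8, 17, np.float64(0.065))
(array([ 428.2, -266.5]), 31.5, 217, np.float64(0.066))
dark
(array([ 590.7, -101.5]), 29.4, 27, np.float64(0.067))
(array([ 574.7, -274.3]), 31.7, 59, np.float64(0.068))
(array([ 506. , -418.7]), 31.4, 60, np.float64(0.069))
(array([ 428.7, -264.6]), 31.1, 58, np.float64(0.07))
[217.52418097 164.66926677] 641 ((559.9288330078125, 155.53395080566406), (283.6358337402344, 163.68572998046875), 25.119129180908203)
```

View pics/w1.png

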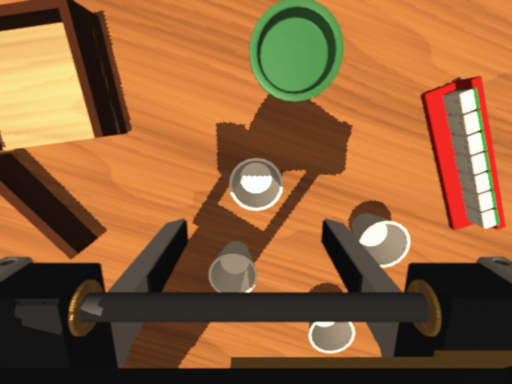

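The wrist view shows the target cup at (256,184), lined up between the fingers, with the ashtray at (296,50) clear of it.

```bash
python3 - <<'E'
from h import *
s=snap('wrist');print(ray(s,256,184,.065))
im=s['image']
# tray edges in this view: corners of the wall tops (62 mm)
P=pts(s)
for u,v in[(128,131),(75,0),(100,20),(120,100),(90,240),(10,160)]:print(u,v,np.round(P[v,u],3))
E
```

```text
[ 0.5976066 -0.1018713  0.065    ]
128 131 [ 0.599  0.079 -0.001]
75 0 [ 0.731  0.169 -0.001]
100 20 [ 0.719  0.138 -0.003]
120 100 [ 0.635  0.097 -0.002]
90 240 [0.442 0.089 0.028]
10 160 [0.52  0.206 0.024]
```

Emit:
{"name": "carry_out", "arguments": {"steps": [[[0.001, 0, 0.06], 0, -1], [[0.001, 0, 0.11], 0, -1], [[0.001, 0, 0.15], 0, -1], [[0.001, 0, 0.155], 0, -1], [[0.001, 0, 0.155], 0, 1], [[0.001, 0, 0.155], 0, 1], [[0.001, 0, 0.155], 0, 1], [[0.001, 0, 0.155], 0, 1]]}}

```text
time: 2.8
tool_pos: [0.5986, -0.0992, 0.0471]
ee_rot: [3.14, -0.003, 0.317]
wrist_force: [0.1, -0.4, 3.1]
width: 0.0608
finger_force: 30.0
```

```bash
python3 - <<'E'
from h import *
s=snap('top')
f=lambda a,b,h:ray(s,110+(a+.5)/3.7-.5,120+(b+.5)/3.7-.5,h)[:2]
A,B,C,D=[f(*p,.062) for p in[(297,100),(452,29),(518,166),(362,238)]]
print('corners',A,B,C,D,'AB',np.linalg.norm(A-B),'BC',np.linalg.norm(B-C),'ctr',(A+C)/2)
d=A-B;print('yaw from AB',np.degrees(np.arctan2(d[1],d[0]))-90);d=B-C;print('yaw BC',np.degrees(np.arctan2(d[1],d[0])))
# floor (light) mask -> plane .026
h=cv2.cvtColor(s['image'],cv2.COLOR_RGB2HSV);m=cv2.inRange(h,(18,60,150),(25,255,255))
n,l,st,ce=cv2.connectedComponentsWithStats(m);i=l[158,222];ys,xs=np.nonzero(l==i)
q=np.array([ray(s,a,b,.026)[:2] for a,b in zip(xs,ys)])*1000
print('floor',cv2.minAreaRect(q.astype(np.float32)))
g=[f(*p,.061) for p in[(509,327),(499,343),(372,238),(358,247)]];print('gate end',(g[0]+g[1])/2,'root',(g[2]+g[3])/2)
# wedge: light blob
i=l[201,155];ys,xs=np.nonzero(l==i);q=np.array([ray(s,a,b,.013)[:2] for a,b in zip(xs,ys)])*1000
print('wedge',cv2.minAreaRect(q.astype(np.float32)))
go(.61,.176,.3)
E
```

```text
corners [0.65209537 0.28109689] [0.71994984 0.1388037 ] [0.59266332 0.07569856] [0.5246885  0.21773298] AB 0.15764384010965365 BC 0.14207080860886256 ctr [0.62237934 0.17839772]
yaw from AB 25.494784731403442
yaw BC 26.37094337165456
floor ((621.2247314453125, 179.06130981445312), (129.63571166992188, 138.45220947265625), 25.240549087524414)
gate end [0.43763198 0.08613974] root [0.52066934 0.21503619]
wedge ((468.9232177734375, 411.052734375), (35.48054504394531, 150.96739196777344), 68.73196411132812)
shift mm [  96.6 -257.9 -252.9] turn10 0.0 pos [ 0.5986 -0.0992  0.0471] rot [ 3.1396e+00 -2.5000e-03  3.1690e-01] w 0.0607 F [ 0.2 -0.9  4.1] t 2.85
```

Emit:
{"name": "carry_out", "arguments": {"steps": [[[0, 0, -0.05], 0, 1], [[0, 0, -0.1], 0, 1], [[0, 0, -0.1], 0, 1]]}}

```text
time: 3.22
tool_pos: [0.6004, -0.0994, 0.1511]
ee_rot: [3.136, -0.009, 0.317]
wrist_force: [0.9, -0.3, -0.4]
width: 0.0611
finger_force: 30.0
```

Emit:
{"name": "carry_out", "arguments": {"steps": [[[0.107, -0.257, 0], 0, 1], [[0.107, -0.257, 0], 0, 1], [[0.107, -0.257, 0], 0, 1], [[0.107, -0.257, 0], 0, 1], [[0.107, -0.257, 0], 0, 1], [[0.107, -0.257, 0], 0, 1], [[0.107, -0.257, 0], 0, 1], [[0.107, -0.257, 0.04], 0, 1], [[0.107, -0.257, 0.06], 0, 1], [[0.107, -0.257, 0.06], 0, 1]]}}

```text
time: 4.47
tool_pos: [0.6174, 0.1772, 0.0825]
ee_rot: [-3.141, 0.006, 0.315]
wrist_force: [0.7, 0.7, -1.2]
width: 0.0607
finger_force: 30.0
```

```bash
python3 - <<'E'
from h import *
go(.622,.178,.074)
snap('scene','s2.png')
E
```

```text
shift mm [4.6 0.7 8.5] turn10 0.0 pos [0.6174 0.1772 0.0825] rot [-3.1411  0.006   0.3152] w 0.0607 F [ 0.7  0.7 -1.2] t 4.475
```

View pics/s2.png

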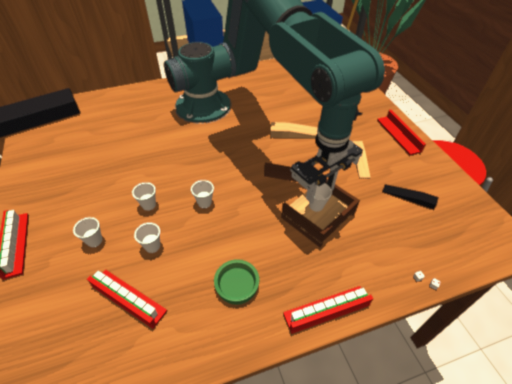

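Scene view: the cup is held upright over the tray at (318,195). Lowering and releasing it.

Emit:
{"name": "carry_out", "arguments": {"steps": [[[0, 0, 0.008], 0, 1], [[0, 0, 0.011], 0, 1], [[0, 0, 0.011], 0, 1], [[0, 0, 0.011], 0, 1]]}}

```text
time: 5.03
tool_pos: [0.6193, 0.1788, 0.0749]
ee_rot: [3.141, -0.001, 0.317]
wrist_force: [-0.1, -0.5, -2.1]
width: 0.0607
finger_force: 30.0
```

Emit:
{"name": "carry_out", "arguments": {"steps": [[[0, 0, 0.001], 0, 1], [[0, 0, 0.001], 0, -1], [[0, 0, 0.001], 0, -1], [[0, 0, 0.001], 0, -1], [[0, 0, -0.06], 0, -1], [[0, 0, -0.12], 0, -1], [[0, 0, -0.12], 0, -1], [[0, 0, -0.12], 0, -1]]}}

```text
time: 6.02
tool_pos: [0.6191, 0.1787, 0.1945]
ee_rot: [3.141, -0.0, 0.317]
wrist_force: [0.3, 0.1, -0.1]
width: 0.0942
finger_force: 0.0
```

```bash
python3 - <<'E'
from h import *
go(.475,-.108,.045)
s=snap('wrist','w2.png')
P=pts(s);im=s['image'].astype(int)
m=(P[...,2]>.082)&(P[...,2]<.1)&(abs(P[...,0]-.62)<.06)&(abs(P[...,1]-.178)<.06)&(im.max(2)-im.min(2)<35)&(im.min(2)>90)
q=P[m];print(len(q),cv2.minEnclosingCircle((q[:,:2]*1000).astype(np.float32)),q[:,2].max())
E
```

```text
shift mm [-226.2  227.6  149.5] turn10 0.0 pos [0.6191 0.1787 0.1945] rot [ 3.1414e+00 -4.0000e-04  3.1680e-01] w 0.0942 F [ 0.3  0.1 -0.1] t 6.025
298 ((615.7760009765625, 175.93777465820312), 30.589750289916992) 0.09148349772928227
```

View pics/w2.png

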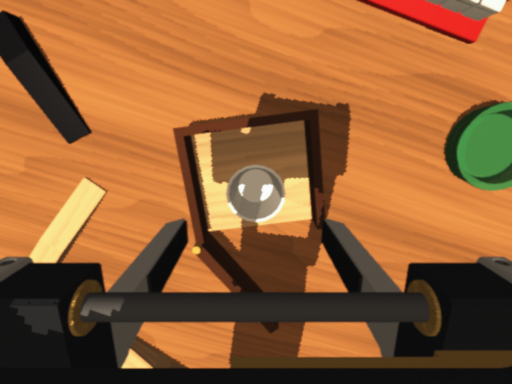

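Wrist view: the first cup stands upright on the tray floor at (255,193), with its rim at 0.0915 m as expected. Next is the cup at (0.474,-0.109).

Emit:
{"name": "carry_out", "arguments": {"steps": [[[-0.227, 0.229, 0], 0, -1], [[-0.227, 0.229, 0], 0, -1], [[-0.227, 0.229, 0], 0, -1], [[-0.227, 0.229, 0], 0, -1], [[-0.227, 0.229, 0], 0, -1], [[-0.227, 0.229, 0], 0, -1], [[-0.227, 0.229, 0.06], 0, -1], [[-0.227, 0.229, 0.08], 0, -1], [[-0.227, 0.229, 0.08], 0, -1], [[-0.227, 0.229, 0.08], 0, -1]]}}

```text
time: 7.32
tool_pos: [0.4754, -0.1091, 0.1149]
ee_rot: [3.141, -0.001, 0.318]
wrist_force: [0.3, -0.0, -0.5]
width: 0.094
finger_force: 0.0
```

```bash
python3 - <<'E'
from h import *
go(.4743,-.1095,.045)
E
```

```text
shift mm [-1.2  0.  69.9] turn10 0.0 pos [ 0.4754 -0.1091  0.1149] rot [ 3.1414e+00 -6.0000e-04  3.1780e-01] w 0.094 F [ 0.3 -0.  -0.5] t 7.325
```

Emit:
{"name": "carry_out", "arguments": {"steps": [[[-0.001, 0, 0.05], 0, -1], [[-0.001, 0, 0.068], 0, -1], [[-0.001, 0, 0.07], 0, -1], [[-0.001, 0, 0.07], 0, 1], [[-0.001, 0, 0.07], 0, 1], [[-0.001, 0, 0.07], 0, 1], [[-0.001, 0, 0.07], 0, 1], [[-0.001, 0, 0.02], 0, 1], [[-0.001, 0, -0.04], 0, 1], [[-0.001, 0, -0.08], 0, 1]]}}

```text
time: 8.57
tool_pos: [0.4743, -0.1101, 0.1973]
ee_rot: [3.14, -0.002, 0.317]
wrist_force: [0.0, 0.2, -1.4]
width: 0.0618
finger_force: 30.0
```

Emit:
{"name": "carry_out", "arguments": {"steps": [[[0.227, -0.229, 0], 0, 1], [[0.227, -0.229, 0], 0, 1], [[0.227, -0.229, 0], 0, 1], [[0.227, -0.229, 0], 0, 1], [[0.227, -0.229, 0], 0, 1], [[0.227, -0.229, 0], 0, 1], [[0.227, -0.229, 0], 0, 1], [[0.227, -0.229, 0], 0, 1], [[0.227, -0.229, 0], 0, 1]]}}

```text
time: 9.7
tool_pos: [0.618, 0.1769, 0.195]
ee_rot: [3.141, -0.0, 0.315]
wrist_force: [-0.4, -0.4, -2.1]
width: 0.0617
finger_force: 30.0
```

```bash
python3 - <<'E'
from h import *
go(.619,.1785,.1)
E
```

```text
shift mm [ 1.5 -1.2 95. ] turn10 0.0 pos [0.618  0.1769 0.195 ] rot [ 3.1412e+00 -5.0000e-04  3.1480e-01] w 0.0617 F [-0.4 -0.4 -2.1] t 9.7
```

Emit:
{"name": "carry_out", "arguments": {"steps": [[[0.002, -0.001, 0.05], 0, 1], [[0.002, -0.001, 0.08], 0, 1], [[0.002, -0.001, 0.092], 0, 1], [[0.002, -0.001, 0.096], 0, 1], [[0.002, -0.001, 0.096], 0, 1], [[0.002, -0.001, 0.096], 0, 1]]}}

```text
time: 10.45
tool_pos: [0.6206, 0.1801, 0.1002]
ee_rot: [3.141, -0.003, 0.317]
wrist_force: [-0.6, -0.9, -2.5]
width: 0.0616
finger_force: 30.0
```

Emit:
{"name": "carry_out", "arguments": {"steps": [[[0, 0, 0.002], 0, 1], [[0, 0, 0.002], 0, -1], [[0, 0, 0.002], 0, -1], [[0, 0, 0.002], 0, -1], [[0, 0, -0.05], 0, -1], [[0, 0, -0.1], 0, -1], [[0, 0, -0.1], 0, -1], [[0, 0, -0.1], 0, -1]]}}

```text
time: 11.45
tool_pos: [0.6195, 0.18, 0.1978]
ee_rot: [-3.142, 0.001, 0.317]
wrist_force: [-0.6, 0.2, -0.4]
width: 0.094
finger_force: 0.0
```

```bash
cat >> h.py <<'E'
def stack(s,lo,hi):
    P=pts(s);im=s['image'].astype(int)
    m=(P[...,2]>.066)&(abs(P[...,0]-.62)<.06)&(abs(P[...,1]-.178)<.06)&(im.max(2)-im.min(2)<35)&(im.min(2)>90)
    z=P[m][:,2];q=P[m&(P[...,2]>np.percentile(z,99.5)-.006)]
    print('stack',len(q),cv2.minEnclosingCircle((q[:,:2]*1000).astype(np.float32)),'top',np.percentile(z,99))
E
python3 - <<'E'
from h import *
s=snap('wrist');stack(s,0,0)
go(.429,-.2655,.2)
for c in cups(snap('top')):print(c)
E
```

```text
stack 22 ((630.6803588867188, 228.0535888671875), 3.289137601852417) top 0.31216414484942095
shift mm [-319.3  364.    -3.5] turn10 0.0 pos [0.619  0.1799 0.1965] rot [-3.1412  0.0032  0.3168] w 0.0941 F [-0.7 -0.  -0.1] t 11.5
(array([ 574.5, -275.6]), 31.6, 57, np.float64(0.069))
(array([ 506.3, -419.7]), 31.4, 58, np.float64(0.069))
(array([ 428.7, -264.5]), 31.2, 33, np.float64(0.068))
(array([ 414.4, -265.3]), 26.7, 24, np.float64(0.068))
```

Emit:
{"name": "carry_out", "arguments": {"steps": [[[-0.319, 0.364, -0.003], 0, -1], [[-0.319, 0.364, -0.003], 0, -1], [[-0.319, 0.364, -0.003], 0, -1], [[-0.319, 0.364, -0.003], 0, -1], [[-0.319, 0.364, -0.003], 0, -1], [[-0.319, 0.364, -0.003], 0, -1], [[-0.319, 0.364, -0.003], 0, -1], [[-0.319, 0.364, -0.003], 0, -1], [[-0.319, 0.364, 0.05], 0, -1], [[-0.319, 0.364, 0.08], 0, -1]]}}

```text
time: 12.8
tool_pos: [0.4276, -0.2647, 0.114]
ee_rot: [-3.136, 0.004, 0.315]
wrist_force: [1.0, -0.5, 0.5]
width: 0.094
finger_force: 0.0
```

Emit:
{"name": "carry_out", "arguments": {"steps": [[[0, 0, 0.03], 0, -1], [[0, 0, 0.03], 0, -1]]}}

```text
time: 13.05
tool_pos: [0.4272, -0.2632, 0.0839]
ee_rot: [-3.133, 0.006, 0.317]
wrist_force: [0.3, -0.3, 0.6]
width: 0.094
finger_force: 0.0
```

```bash
sed -i 's/P\[...,2\]>.066)&(abs(P\[...,0\]-.62)/P[...,2]>lo)\&(P[...,2]<hi)\&(abs(P[...,0]-.62)/' h.py; python3 - <<'E'
from h import *
stack(snap('top'),.07,.2)
s=snap('scene');stack(s,.07,.2)
go(.429,-.2655,.045)
E
```

```text
stack 34 ((617.640625, 179.2085418701172), 31.076541900634766) top 0.12061610120951345
stack 53 ((616.8614501953125, 177.44454956054688), 32.6154670715332) top 0.11956721464995163
shift mm [-0.9  0.2 43.1] turn10 0.0 pos [ 0.4297 -0.265   0.0881] rot [-3.1404e+00  8.0000e-04  3.1680e-01] w 0.0941 F [0.5 0.4 0.2] t 13.15
```

Emit:
{"name": "carry_out", "arguments": {"steps": [[[-0.001, 0, 0.03], 0, -1], [[-0.001, 0, 0.043], 0, -1], [[-0.001, 0, 0.043], 0, -1], [[-0.001, 0, 0.043], 0, 1], [[-0.001, 0, 0.043], 0, 1], [[-0.001, 0, 0.043], 0, 1], [[-0.001, 0, 0.043], 0, 1], [[-0.001, 0, 0.0], 0, 1], [[-0.001, 0, -0.06], 0, 1], [[-0.001, 0, -0.13], 0, 1]]}}

```text
time: 14.4
tool_pos: [0.4284, -0.2651, 0.2117]
ee_rot: [-3.14, 0.001, 0.317]
wrist_force: [1.0, -1.3, -1.3]
width: 0.0609
finger_force: 29.9
```

Emit:
{"name": "carry_out", "arguments": {"steps": [[[0.32, -0.363, 0], 0, 1], [[0.32, -0.363, 0], 0, 1], [[0.32, -0.363, 0], 0, 1], [[0.32, -0.363, 0], 0, 1], [[0.32, -0.363, 0], 0, 1], [[0.32, -0.363, 0], 0, 1], [[0.32, -0.363, 0], 0, 1], [[0.32, -0.363, 0], 0, 1], [[0.32, -0.363, 0], 0, 1], [[0.32, -0.363, 0], 0, 1]]}}

```text
time: 15.65
tool_pos: [0.6197, 0.1786, 0.2101]
ee_rot: [3.141, 0.002, 0.317]
wrist_force: [0.2, -0.1, -1.3]
width: 0.061
finger_force: 29.9
```

```bash
python3 - <<'E'
from h import *
go(.619,.179,.125)
E
```

```text
shift mm [-0.5 -0.6 85.1] turn10 0.0 pos [0.6197 0.1786 0.2101] rot [3.141e+00 1.900e-03 3.168e-01] w 0.061 F [ 0.2 -0.1 -1.3] t 15.65
```

Emit:
{"name": "carry_out", "arguments": {"steps": [[[0, 0, 0.05], 0, 1], [[0, 0, 0.08], 0, 1], [[0, 0, 0.086], 0, 1], [[0, 0, 0.09], 0, 1], [[0, 0, 0.09], 0, 1], [[0, 0, 0.09], 0, 1]]}}

```text
time: 16.4
tool_pos: [0.6211, 0.1785, 0.1235]
ee_rot: [3.14, -0.003, 0.316]
wrist_force: [-1.4, -2.0, 5.7]
width: 0.061
finger_force: 29.9
```

Emit:
{"name": "carry_out", "arguments": {"steps": [[[0, 0, 0.09], 0, -1]]}}

```text
time: 16.52
tool_pos: [0.6285, 0.1814, 0.0703]
ee_rot: [3.14, -0.025, 0.317]
wrist_force: [1.8, 0.4, 0.7]
width: 0.0681
finger_force: 0.0
```

I put the wrong shift in that row and the fingers slid down around the stack. No force shows. Opening fully here first, then rising.

Emit:
{"name": "carry_out", "arguments": {"steps": [[[-0.002, 0, -0.012], 0, -1], [[-0.002, 0, -0.012], 0, -1], [[-0.002, 0, -0.012], 0, -1]]}}

```text
time: 16.9
tool_pos: [0.6206, 0.1789, 0.0742]
ee_rot: [3.141, -0.006, 0.317]
wrist_force: [0.5, 0.1, 0.3]
width: 0.0935
finger_force: 0.0
```

```bash
python3 - <<'E'
from h import *
go(.619,.179,.23)
stack(snap('scene','s3.png'),.07,.2)
E
```

```text
shift mm [  -1.5   -0.6 -155.8] turn10 0.0 pos [0.6206 0.1789 0.0742] rot [ 3.1407 -0.0065  0.3168] w 0.0935 F [0.5 0.1 0.3] t 16.9
stack 38 ((622.409912109375, 180.66525268554688), 29.557601928710938) top 0.14407235562769308
```

View pics/s3.png

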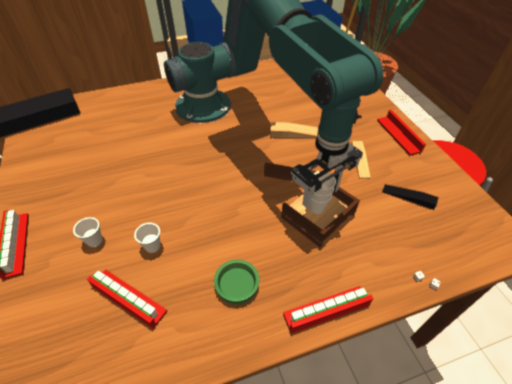

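Scene view: the stack of three stands in the tray at (320,195) with its top at 0.144 m, as expected. No harm was done, so up and on to the next cup.

Emit:
{"name": "carry_out", "arguments": {"steps": [[[0, 0, -0.05], 0, -1], [[0, 0, -0.1], 0, -1], [[0, 0, -0.15], 0, -1], [[0, 0, -0.15], 0, -1], [[0, 0, -0.15], 0, -1], [[0, 0, -0.15], 0, -1]]}}

```text
time: 17.7
tool_pos: [0.6174, 0.1783, 0.2182]
ee_rot: [-3.141, 0.004, 0.317]
wrist_force: [-0.1, -0.2, -0.1]
width: 0.094
finger_force: 0.0
```

```bash
python3 - <<'E'
from h import *
stack(snap('scene'),.07,.2)
go(.5745,-.2755,.2)
E
```

```text
stack 40 ((621.3623046875, 177.19544982910156), 30.42304039001465) top 0.1445675853107539
shift mm [-182.1  417.8   18.1] turn10 0.0 pos [0.6174 0.1783 0.2181] rot [-3.1412  0.0039  0.3168] w 0.094 F [-0.2  0.5 -1.1] t 17.75
```

Emit:
{"name": "carry_out", "arguments": {"steps": [[[-0.182, 0.418, 0.018], 0, -1], [[-0.182, 0.418, 0.018], 0, -1], [[-0.182, 0.418, 0.018], 0, -1], [[-0.182, 0.418, 0.018], 0, -1], [[-0.182, 0.418, 0.018], 0, -1], [[-0.182, 0.418, 0.018], 0, -1], [[-0.182, 0.418, 0.018], 0, -1], [[-0.182, 0.418, 0.05], 0, -1], [[-0.182, 0.418, 0.1], 0, -1], [[-0.182, 0.418, 0.1], 0, -1]]}}

```text
time: 19.0
tool_pos: [0.5715, -0.2737, 0.1133]
ee_rot: [-3.131, 0.009, 0.316]
wrist_force: [0.4, -0.6, -1.1]
width: 0.0941
finger_force: 0.0
```

Emit:
{"name": "carry_out", "arguments": {"steps": [[[0, 0, 0], 0, -1], [[0, 0, 0], 0, -1], [[0, 0, 0], 0, -1]]}}

```text
time: 19.38
tool_pos: [0.5766, -0.2757, 0.123]
ee_rot: [3.138, -0.003, 0.317]
wrist_force: [-0.9, -0.2, -0.1]
width: 0.0942
finger_force: 0.0
```

```bash
python3 - <<'E'
from h import *
go(.5745,-.2755,.045)
E
```

```text
shift mm [-2.  -0.8 78. ] turn10 0.0 pos [ 0.5766 -0.2757  0.123 ] rot [ 3.1384e+00 -2.7000e-03  3.1750e-01] w 0.0942 F [-0.9 -0.2 -0.1] t 19.375
```

Emit:
{"name": "carry_out", "arguments": {"steps": [[[-0.001, 0, 0.05], 0, -1], [[-0.001, 0, 0.074], 0, -1], [[-0.001, 0, 0.074], 0, -1], [[-0.001, 0, 0.074], 0, 1], [[-0.001, 0, 0.074], 0, 1], [[-0.001, 0, 0.074], 0, 1], [[-0.001, 0, 0.074], 0, 1]]}}

```text
time: 20.25
tool_pos: [0.5752, -0.2763, 0.0478]
ee_rot: [3.139, -0.002, 0.317]
wrist_force: [1.5, -0.6, 2.0]
width: 0.0619
finger_force: 30.0
```

Emit:
{"name": "carry_out", "arguments": {"steps": [[[0, 0, -0.05], 0, 1], [[0, 0, -0.11], 0, 1], [[0, 0, -0.17], 0, 1], [[0, 0, -0.2], 0, 1], [[0, 0, -0.2], 0, 1], [[0, 0, -0.2], 0, 1]]}}

```text
time: 21.0
tool_pos: [0.5738, -0.2753, 0.2438]
ee_rot: [-3.139, 0.003, 0.317]
wrist_force: [-0.1, 0.0, -1.4]
width: 0.062
finger_force: 30.0
```

```bash
python3 - <<'E'
from h import *
go(.62,.1785,.24)
E
```

```text
shift mm [ 185.3 -416.9    3.8] turn10 0.0 pos [ 0.5738 -0.2753  0.2438] rot [-3.1385e+00  2.8000e-03  3.1680e-01] w 0.062 F [-0.1  0.  -1.4] t 21.0
```

Emit:
{"name": "carry_out", "arguments": {"steps": [[[0.185, -0.417, 0], 0, 1], [[0.185, -0.417, 0], 0, 1], [[0.185, -0.417, 0], 0, 1], [[0.185, -0.417, 0], 0, 1], [[0.185, -0.417, 0], 0, 1], [[0.185, -0.417, 0], 0, 1], [[0.185, -0.417, 0], 0, 1], [[0.185, -0.417, 0], 0, 1], [[0.185, -0.417, 0], 0, 1], [[0.185, -0.417, 0], 0, 1]]}}

```text
time: 22.25
tool_pos: [0.6202, 0.1762, 0.2453]
ee_rot: [3.141, 0.002, 0.315]
wrist_force: [-0.5, -0.3, -1.0]
width: 0.062
finger_force: 30.0
```

Emit:
{"name": "carry_out", "arguments": {"steps": [[[0, 0, 0.05], 0, 1], [[0, 0, 0.08], 0, 1], [[0, 0, 0.085], 0, 1], [[0, 0, 0.085], 0, 1], [[0, 0, 0.085], 0, 1]]}}

```text
time: 22.88
tool_pos: [0.6215, 0.1777, 0.1638]
ee_rot: [3.141, -0.004, 0.316]
wrist_force: [0.4, -0.5, -2.3]
width: 0.0622
finger_force: 30.0
```

Emit:
{"name": "carry_out", "arguments": {"steps": [[[0, 0.001, 0.004], 0, 1], [[0, 0.001, 0.008], 0, 1], [[0, 0.001, 0.008], 0, 1], [[0, 0.001, 0.008], 0, 1]]}}

```text
time: 23.38
tool_pos: [0.6205, 0.1773, 0.1532]
ee_rot: [-3.141, 0.001, 0.317]
wrist_force: [-1.2, 1.2, -2.1]
width: 0.0618
finger_force: 30.0
```

Emit:
{"name": "carry_out", "arguments": {"steps": [[[0, 0, 0.002], 0, 1], [[0, 0, 0.002], 0, -1], [[0, 0, 0.002], 0, -1], [[0, 0, 0.002], 0, -1], [[0, 0, -0.05], 0, -1], [[0, 0, -0.1], 0, -1], [[0, 0, -0.1], 0, -1], [[0, 0, -0.1], 0, -1]]}}

```text
time: 24.38
tool_pos: [0.6206, 0.177, 0.2528]
ee_rot: [3.141, 0.001, 0.317]
wrist_force: [-0.2, 0.3, -1.0]
width: 0.094
finger_force: 0.0
```

```bash
python3 - <<'E'
from h import *
stack(snap('scene'),.07,.22)
print(cups(snap('top')))
go(.5058,-.42,.24)
E
```

```text
stack 42 ((620.9548950195312, 176.69151306152344), 30.35985565185547) top 0.1697388364514745
[(array([ 506.1, -419.5]), 31.4, 56, np.float64(0.068))]
shift mm [-294.4  531.7   10.9] turn10 0.0 pos [0.6199 0.1769 0.2509] rot [-3.1412  0.0042  0.3167] w 0.0941 F [-0.7  0.1 -0. ] t 24.475
```

Four are nested (top 0.170 m). Now the last cup.

Emit:
{"name": "carry_out", "arguments": {"steps": [[[-0.294, 0.532, 0.011], 0, -1], [[-0.294, 0.532, 0.011], 0, -1], [[-0.294, 0.532, 0.011], 0, -1], [[-0.294, 0.532, 0.011], 0, -1], [[-0.294, 0.532, 0.011], 0, -1], [[-0.294, 0.532, 0.011], 0, -1], [[-0.294, 0.532, 0.011], 0, -1], [[-0.294, 0.532, 0.011], 0, -1], [[-0.294, 0.532, 0.07], 0, -1], [[-0.294, 0.532, 0.12], 0, -1]]}}

```text
time: 25.72
tool_pos: [0.5099, -0.4046, 0.161]
ee_rot: [3.139, -0.001, 0.314]
wrist_force: [0.1, -0.3, -0.4]
width: 0.0942
finger_force: 0.0
```

Emit:
{"name": "carry_out", "arguments": {"steps": [[[0, 0, 0], 0, -1], [[0, 0, 0], 0, -1], [[0, 0, 0], 0, -1], [[0, 0, 0], 0, -1]]}}

```text
time: 26.22
tool_pos: [0.5118, -0.4009, 0.1642]
ee_rot: [3.138, -0.002, 0.319]
wrist_force: [-0.5, -0.9, 0.1]
width: 0.0944
finger_force: 0.0
```

```bash
python3 - <<'E'
from h import *
go(.506,-.42,.045)
E
```

```text
shift mm [-11.5  16.3 119.2] turn10 0.0 pos [ 0.5118 -0.4009  0.1642] rot [ 3.1381e+00 -2.0000e-03  3.1860e-01] w 0.0944 F [-0.5 -0.9  0.1] t 26.225
```

Emit:
{"name": "carry_out", "arguments": {"steps": [[[-0.0115, 0.0165, 0], 0, -1], [[-0.0115, 0.0165, 0.05], 0, -1], [[-0.0115, 0.0165, 0.1], 0, -1], [[-0.0115, 0.0165, 0.115], 0, -1], [[-0.0115, 0.0165, 0.117], 0, -1], [[-0.0115, 0.0165, 0.117], 0, 1], [[-0.0115, 0.0165, 0.117], 0, 1], [[-0.0115, 0.0165, 0.117], 0, 1], [[-0.0115, 0.0165, 0.117], 0, 1]]}}

```text
time: 27.35
tool_pos: [0.5055, -0.4214, 0.0461]
ee_rot: [3.139, -0.001, 0.317]
wrist_force: [0.9, -0.6, 2.9]
width: 0.0621
finger_force: 30.0
```

Emit:
{"name": "carry_out", "arguments": {"steps": [[[0, 0, -0.06], 0, 1], [[0, 0, -0.12], 0, 1], [[0, 0, -0.18], 0, 1], [[0, 0, -0.225], 0, 1], [[0, 0, -0.225], 0, 1], [[0, 0, -0.225], 0, 1]]}}

```text
time: 28.1
tool_pos: [0.5044, -0.4203, 0.2674]
ee_rot: [-3.139, 0.002, 0.317]
wrist_force: [0.1, 0.2, -2.0]
width: 0.0623
finger_force: 30.0
```

```bash
python3 - <<'E'
from h import *
go(.62,.177,.26)
E
```

```text
shift mm [ 296.  -531.5    7.4] turn10 0.0 pos [ 0.5044 -0.4203  0.2674] rot [-3.1386e+00  1.6000e-03  3.1680e-01] w 0.0623 F [ 0.1  0.2 -2. ] t 28.1
```

Emit:
{"name": "carry_out", "arguments": {"steps": [[[0.296, -0.5315, 0], 0, 1], [[0.296, -0.5315, 0], 0, 1], [[0.296, -0.5315, 0], 0, 1], [[0.296, -0.5315, 0], 0, 1], [[0.296, -0.5315, 0], 0, 1], [[0.296, -0.5315, 0], 0, 1], [[0.296, -0.5315, 0], 0, 1], [[0.296, -0.5315, 0], 0, 1], [[0.296, -0.5315, 0], 0, 1], [[0.296, -0.5315, 0], 0, 1]]}}

```text
time: 29.35
tool_pos: [0.6192, 0.1791, 0.265]
ee_rot: [-3.141, 0.007, 0.319]
wrist_force: [-0.0, -1.1, -0.9]
width: 0.0623
finger_force: 30.0
```

Emit:
{"name": "carry_out", "arguments": {"steps": [[[0, 0, 0], 0, 1], [[0, 0, 0], 0, 1], [[0, 0, 0], 0, 1]]}}

```text
time: 29.72
tool_pos: [0.6202, 0.175, 0.2687]
ee_rot: [3.141, 0.002, 0.315]
wrist_force: [0.1, -0.1, -1.2]
width: 0.0624
finger_force: 30.0
```

```bash
python3 - <<'E'
from h import *
go(.62,.177,.18)
E
```

```text
shift mm [ 0.4 -2.  88.7] turn10 0.0 pos [0.6202 0.175  0.2687] rot [3.1414e+00 2.0000e-03 3.1480e-01] w 0.0624 F [ 0.1 -0.1 -1.2] t 29.725
```

Seat height is TCP ≈ 0.130+0.047 = 0.177 m.

Emit:
{"name": "carry_out", "arguments": {"steps": [[[0, -0.001, 0.05], 0, 1], [[0, -0.001, 0.08], 0, 1], [[0, -0.001, 0.088], 0, 1], [[0, -0.001, 0.09], 0, 1], [[0, -0.001, 0.09], 0, 1], [[0, -0.001, 0.09], 0, 1]]}}

```text
time: 30.48
tool_pos: [0.621, 0.1775, 0.1816]
ee_rot: [3.141, -0.003, 0.317]
wrist_force: [-0.2, -0.3, -1.2]
width: 0.0622
finger_force: 30.0
```

Emit:
{"name": "carry_out", "arguments": {"steps": [[[0, 0, 0.002], 0, 1], [[0, 0, 0.002], 0, 1], [[0, 0, 0.002], 0, 1]]}}

```text
time: 30.85
tool_pos: [0.6202, 0.1775, 0.1777]
ee_rot: [3.141, -0.0, 0.317]
wrist_force: [-0.5, 0.2, -1.6]
width: 0.0622
finger_force: 30.0
```

Emit:
{"name": "carry_out", "arguments": {"steps": [[[0, 0, 0], 0, -1], [[0, 0, 0], 0, -1], [[0, 0, 0], 0, -1], [[0, 0, -0.06], 0, -1], [[0, 0, -0.12], 0, -1], [[0, 0, -0.12], 0, -1], [[0, 0, -0.12], 0, -1]]}}

```text
time: 31.72
tool_pos: [0.6202, 0.1775, 0.2977]
ee_rot: [3.141, -0.001, 0.317]
wrist_force: [0.2, -0.5, 0.0]
width: 0.094
finger_force: 0.0
```

```bash
cat >> h.py <<'E'
TY=np.radians(25.5);TC=np.array([.622,.178])
def tw(x,y): return TC+np.array([np.cos(TY)*x-np.sin(TY)*y,np.sin(TY)*x+np.cos(TY)*y])/1000
def wt(p): d=(np.asarray(p)-TC)*1000;return np.array([np.cos(TY)*d[0]+np.sin(TY)*d[1],-np.sin(TY)*d[0]+np.cos(TY)*d[1]])
E
python3 - <<'E'
from h import *
stack(snap('scene','s4.png'),.07,.24)
s=snap('top');P=pts(s)
def wp(th,gap,r=130):
    return np.array([-77-r*np.sin(th)-(7+gap)*np.cos(th)-8*np.cos(th)**2-12.5*np.sin(th)*np.cos(th), 80-r*np.cos(th)+(7+gap)*np.sin(th)+np.sin(th)*(8*np.cos(th)+12.5*np.sin(th))])
W=[wp(1.0,30)]+[wp(t,0) for t in(1,.8,.6,.4,.2,0)]
for w in W: print('tray',w.round(1),'world',tw(*w).round(4),'rel to first',(w-W[0]).round(1))
go(*tw(*W[0]),.2,TY)
E
```

```text
stack 47 ((622.0216064453125, 176.3292999267578), 30.59968376159668) top 0.1952217198567945
tray [-214.4   53.4] world [0.4055 0.1339] rel to first [0. 0.]
tray [-198.2   28.1] world [0.431  0.1181] rel to first [ 16.2 -25.2]
tray [-185.3    4.9] world [0.4527 0.1026] rel to first [ 29.1 -48.5]
tray [-167.5  -15.6] world [0.4776 0.0918] rel to first [ 46.9 -69. ]
tray [-145.3  -32.2] world [0.5047 0.0863] rel to first [ 69.1 -85.6]
tray [-119.8  -44. ] world [0.5328 0.0867] rel to first [ 94.6 -97.4]
tray [-92. -50.] world [0.5605 0.0933] rel to first [ 122.4 -103.4]
shift mm [-217.   -25.4   95.3] turn10 -0.73 pos [0.6196 0.1774 0.2953] rot [-3.1412  0.004   0.3168] w 0.094 F [-0.   0.2 -0.5] t 31.825
```

View pics/s4.png

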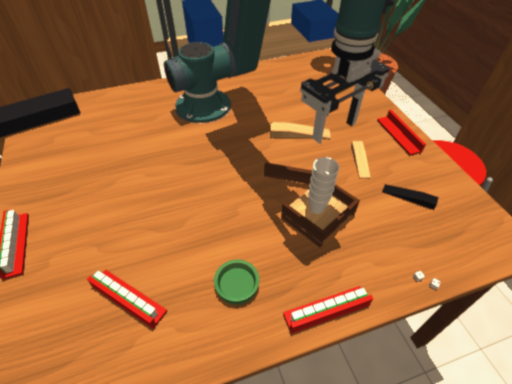

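Scene view: all five cups form an upright stack at (322,188), top 0.195 m. Now I'll swing the gate from its outer side.

Emit:
{"name": "carry_out", "arguments": {"steps": [[[-0.217, -0.025, 0], -0.73, 1], [[-0.217, -0.025, 0], -0.73, 1], [[-0.217, -0.025, 0], -0.73, 1], [[-0.217, -0.025, 0], -0.73, 1], [[-0.217, -0.025, 0.06], -0.73, 1], [[-0.217, -0.025, 0.12], -0.73, 1], [[-0.217, -0.025, 0.15], -0.73, 1], [[-0.217, -0.025, 0.15], -0.73, 1], [[-0.217, -0.025, 0.15], -0.73, 1], [[-0.217, -0.025, 0.15], -0.73, 1]]}}

```text
time: 33.08
tool_pos: [0.4074, 0.1339, 0.1496]
ee_rot: [3.141, -0.003, 0.444]
wrist_force: [-1.0, 0.2, 0.5]
width: 0.0005
finger_force: 0.0
```

```bash
python3 - <<'E'
from h import *
go(.4055,.1339,.035,TY)
s=snap('top','t5.png');
E
```

```text
shift mm [ -1.7  -0.8 114.6] turn10 -0.0 pos [0.4074 0.1339 0.1496] rot [ 3.1406 -0.0034  0.4442] w 0.0005 F [-1.   0.2  0.5] t 33.075
```

View pics/t5.png

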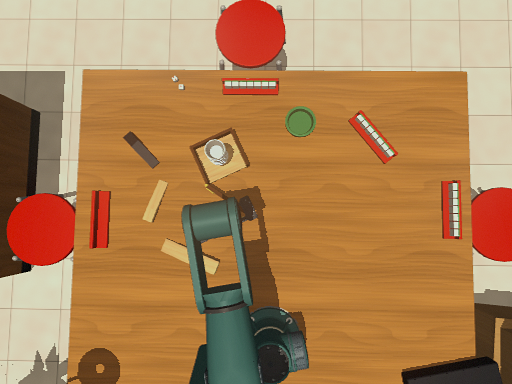

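The top view shows the stack in the tray at (216,152), and the small wedge still at (155,201).

Emit:
{"name": "carry_out", "arguments": {"steps": [[[-0.001, 0, 0.05], 0, 1], [[-0.001, 0, 0.1], 0, 1], [[-0.001, 0, 0.114], 0, 1], [[-0.001, 0, 0.114], 0, 1], [[-0.001, 0, 0.114], 0, 1]]}}

```text
time: 33.75
tool_pos: [0.4073, 0.1336, 0.0361]
ee_rot: [3.14, -0.004, 0.444]
wrist_force: [-0.3, -0.1, 0.4]
width: 0.0003
finger_force: 0.0
```

Emit:
{"name": "carry_out", "arguments": {"steps": [[[0.008, 0.013, 0], 0, 1], [[0.016, 0.025, 0], 0, 1], [[0.022, 0.037, 0], 0, 1], [[0.029, 0.049, 0], 0, 1], [[0.038, 0.059, 0], 0, 1], [[0.047, 0.069, 0], 0, 1], [[0.058, 0.077, 0], 0, 1], [[0.069, 0.086, 0], 0, 1], [[0.082, 0.092, 0], 0, 1], [[0.094, 0.097, 0], 0, 1]]}}

```text
time: 35.0
tool_pos: [0.5328, 0.0861, 0.0336]
ee_rot: [3.142, 0.0, 0.444]
wrist_force: [0.0, 0.4, 0.6]
width: 0.0004
finger_force: 0.2
```

Emit:
{"name": "carry_out", "arguments": {"steps": [[[0.008, 0.002, 0], 0, 1], [[0.016, 0.004, 0], 0, 1], [[0.022, 0.005, 0], 0, 1], [[0.024, 0.005, 0], 0, 1], [[0.024, 0.005, 0], 0, 1]]}}

```text
time: 35.62
tool_pos: [0.5557, 0.0919, 0.0337]
ee_rot: [3.141, -0.0, 0.444]
wrist_force: [-0.2, 0.0, -0.5]
width: 0.0004
finger_force: 0.0
```

```bash
python3 - <<'E'
from h import *
go(*tw(-92,-50),.035,TY)
print(wt(robot.get_obs()['tool_pos'][:2]))
E
```

```text
shift mm [ 4.9  0.8 -1.3] turn10 -0.0 pos [0.5557 0.0919 0.0337] rot [ 3.1415 -0.      0.4444] w 0.0004 F [-0.2  0.  -0.5] t 35.625
[-96.94008844 -49.16183159]
```

Creeping forward with small steps until the gate meets its stop.

Emit:
{"name": "carry_out", "arguments": {"steps": [[[0.003, 0, 0], 0, 1], [[0.005, 0, 0], 0, 1], [[0.006, 0, 0], 0, 1], [[0.006, 0, 0], 0, 1]]}}

```text
time: 36.12
tool_pos: [0.5612, 0.0945, 0.0337]
ee_rot: [3.142, -0.0, 0.444]
wrist_force: [-0.5, -0.5, -0.0]
width: 0.0004
finger_force: 0.0
```

```bash
python3 - <<'E'
from h import *
go(*tw(-92,-50),.035,TY)
s=snap('wrist','w5.png')
E
```

```text
shift mm [-1.1  0.8 -1.3] turn10 -0.0 pos [0.5612 0.0945 0.0337] rot [ 3.1416e+00 -2.0000e-04  4.4430e-01] w 0.0004 F [-0.5 -0.5 -0. ] t 36.125
```

View pics/w5.png

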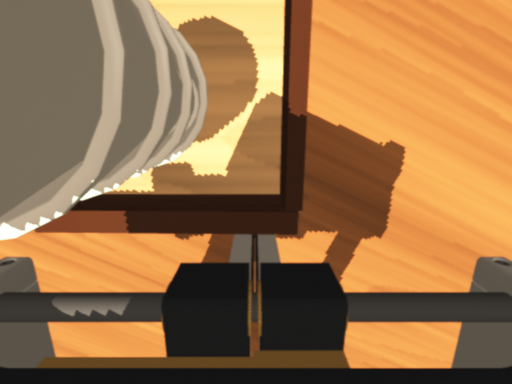

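The wrist view shows the gate edge (row 222) meeting the side wall at (298,215), so it is shut or nearly so. Pressing on to feel the stop.

Emit:
{"name": "carry_out", "arguments": {"steps": [[[0.002, 0, 0], 0, 1], [[0.004, 0, 0], 0, 1], [[0.004, 0, 0], 0, 1]]}}

```text
time: 36.55
tool_pos: [0.5623, 0.095, 0.0337]
ee_rot: [-3.141, 0.006, 0.444]
wrist_force: [-7.0, -3.2, 4.8]
width: 0.0004
finger_force: 3.9
```

The stop is felt (7.7 N), so the gate is shut. Backing off and going to look at the wedge from above.

Emit:
{"name": "carry_out", "arguments": {"steps": [[[-0.01, 0, 0], 0, 1], [[-0.03, 0, 0], 0, 1], [[-0.04, 0, -0.05], 0, 1], [[-0.04, 0, -0.1], 0, 1], [[-0.04, 0, -0.16], 0, -1], [[-0.04, 0, -0.16], 0, -1], [[-0.04, 0, -0.16], 0, -1]]}}

```text
time: 37.42
tool_pos: [0.5284, 0.079, 0.1932]
ee_rot: [-3.142, -0.0, 0.444]
wrist_force: [-0.2, -0.0, -0.3]
width: 0.027
finger_force: 0.0
```

```bash
python3 - <<'E'
from h import *
s=snap('top');P=pts(s);h=cv2.cvtColor(s['image'],cv2.COLOR_RGB2HSV);m=cv2.inRange(h,(18,60,150),(25,255,255))
n,l,st,ce=cv2.connectedComponentsWithStats(m)
for i in range(1,n):
  if st[i,4]<250: continue
  ys,xs=np.nonzero(l==i);q=np.array([ray(s,a,b,.013)[:2] for a,b in zip(xs,ys)])*1000
  print(ce[i],st[i,4],cv2.minAreaRect(q.astype(np.float32)))
  if abs(ce[i][0]-155)<25 and abs(ce[i][1]-201)<25:
    Q=P[l==i];d=np.array([.932,-.363]);t=(Q[:,:2]-Q[:,:2].mean(0))@d
    for a in(-.06,-.03,0,.03,.06):print(a,np.median(Q[abs(t-a)<.012][:,2]))
go(.469,.411,.2,np.radians(-21.3))
E
```

```text
[154.52731591 200.79334917] 421 ((468.9593811035156, 411.1253356933594), (35.44586181640625, 150.93899536132812), 68.83259582519531)
-0.06 0.02180790599178198
-0.03 0.020895509913381134
0 0.01693207093026612
0.03 0.01211081586266224
0.06 0.006327783083780912
[189.29426434 256.36907731] 802 ((275.8378601074219, 282.90069580078125), (204.78744506835938, 48.42235565185547), 67.19159698486328)
shift mm [  89.7 -325.1   -8. ] turn10 4.68 pos [0.5278 0.0789 0.192 ] rot [-3.1406e+00  2.2000e-03  4.4420e-01] w 0.0308 F [-0.2  0.5 -0.4] t 37.475
```

Depth settles it: the tail (22 mm high) is at the (0.40,0.44) end and the thin end points along yaw −21°. Joint 6's range requires the half-turned grasp (tool yaw about 159°).

Emit:
{"name": "carry_out", "arguments": {"steps": [[[0.053, -0.363, 0], -1, -1], [[0.053, -0.363, 0], -2, -1], [[0.053, -0.363, 0], -3, -1], [[0.053, -0.363, 0], -4, -1], [[0.053, -0.363, 0], -5, -1], [[0.053, -0.363, 0], -6, -1], [[0.053, -0.363, 0], -7, -1], [[0.053, -0.363, 0], -8, -1], [[0.053, -0.363, 0], -9, -1], [[0.053, -0.363, 0], -10, -1]]}}

```text
time: 38.72
tool_pos: [0.4194, 0.4288, 0.1904]
ee_rot: [-3.136, 0.0, 2.196]
wrist_force: [-0.3, 0.3, -0.6]
width: 0.0944
finger_force: 0.0
```

Emit:
{"name": "carry_out", "arguments": {"steps": [[[0, 0, 0], -1, -1], [[0, 0, 0], -2, -1], [[0, 0, 0], -3, -1], [[0, 0, 0], -3.33, -1], [[0, 0, 0], -3.33, -1], [[0, 0, 0], -3.33, -1]]}}

```text
time: 39.48
tool_pos: [0.42, 0.4291, 0.1921]
ee_rot: [-3.139, -0.001, 2.77]
wrist_force: [-0.3, 0.1, 0.4]
width: 0.0942
finger_force: 0.0
```

```bash
python3 - <<'E'
from h import *
s=snap('wrist','w6.png');P=pts(s);h=cv2.cvtColor(s['image'],cv2.COLOR_RGB2HSV);m=cv2.inRange(h,(18,60,150),(25,255,255))
m&=((P[...,2]>.003)&(P[...,2]<.03)&(abs(P[...,0]-.47)<.13)&(abs(P[...,1]-.41)<.1)).astype(np.uint8)*255
n,l,st,ce=cv2.connectedComponentsWithStats(m)
for i in range(1,n):
  if st[i,4]>300:
    q=P[l==i]; print(ce[i],st[i,4],cv2.minAreaRect((q[:,:2]*1000).astype(np.float32)),q[:,2].max())
go(.420,.430,.005,np.radians(158.8))
print(robot.get_obs()['joint_positions'].round(2))
E
```

```text
[252.82122093 174.00726744] 688 ((415.22601318359375, 427.47442626953125), (33.59620666503906, 38.675315856933594), 69.26995849609375) 0.022950429028115463
shift mm [  0.4   0.7 187.5] turn10 -0.01 pos [0.4201 0.4292 0.1925] rot [-3.1399e+00 -8.0000e-04  2.7701e+00] w 0.0938 F [-0.8 -0.9 -0.1] t 39.525
[ 0.7   0.2   1.26 -0.    1.68 -0.5 ]
```

View pics/w6.png

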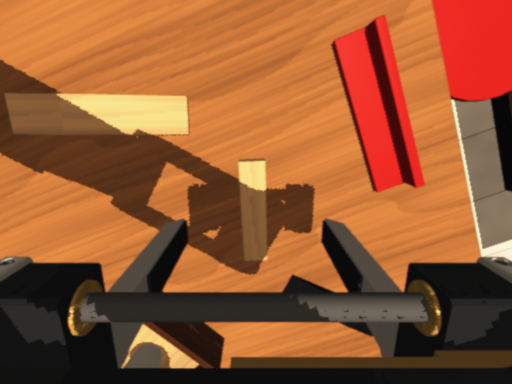

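Wrist view: the small wedge is aligned with the tool (columns 240–267, tail end at row 160), lying between the fingers. Descending to grip its tail.

Emit:
{"name": "carry_out", "arguments": {"steps": [[[0, 0.001, 0.06], 0, -1], [[0, 0.001, 0.12], 0, -1], [[0, 0.001, 0.16], 0, -1], [[0, 0.001, 0.18], 0, -1], [[0, 0.001, 0.185], 0, -1], [[0, 0.001, 0.185], 0, -1], [[0, 0.001, 0.185], 0, -1]]}}

```text
time: 40.4
tool_pos: [0.4218, 0.4312, 0.0104]
ee_rot: [3.139, 0.002, 2.771]
wrist_force: [-0.9, -0.1, -0.3]
width: 0.0938
finger_force: 0.0
```

Emit:
{"name": "carry_out", "arguments": {"steps": [[[0, 0, 0], 0, 1], [[0, 0, 0], 0, 1], [[0, 0, 0], 0, 1], [[0, 0, 0], 0, 1], [[0, 0, 0], 0, 1], [[0, 0, 0], 0, 1]]}}

```text
time: 41.15
tool_pos: [0.4206, 0.4302, 0.0085]
ee_rot: [-3.141, -0.0, 2.771]
wrist_force: [-0.8, -0.2, 0.1]
width: 0.0374
finger_force: 0.2
```

Emit:
{"name": "carry_out", "arguments": {"steps": [[[0, 0, 0], 0, 1], [[0, 0, 0], 0, 1], [[0, 0, 0], 0, 1]]}}

```text
time: 41.52
tool_pos: [0.4207, 0.4303, 0.0085]
ee_rot: [-3.141, -0.0, 2.771]
wrist_force: [-0.4, -0.3, 0.9]
width: 0.0338
finger_force: 30.0
```

Emit:
{"name": "carry_out", "arguments": {"steps": [[[0, 0, -0.05], 0, 1], [[0, 0, -0.1], 0, 1], [[0, 0, -0.11], 0, 1], [[0, 0, -0.11], 0, 1], [[0, 0, -0.11], 0, 1]]}}

```text
time: 42.15
tool_pos: [0.4196, 0.4294, 0.1157]
ee_rot: [-3.137, -0.002, 2.771]
wrist_force: [0.3, -0.4, -1.0]
width: 0.0339
finger_force: 30.0
```

```bash
python3 - <<'E'
from h import *
go(*tw(-245,0),.118,TY)
E
```

```text
shift mm [-111.9 -339.4   -2.3] turn10 -4.67 pos [0.4196 0.4294 0.1157] rot [-3.1372e+00 -2.3000e-03  2.7708e+00] w 0.0339 F [ 0.3 -0.4 -1. ] t 42.15
```

Emit:
{"name": "carry_out", "arguments": {"steps": [[[-0.112, -0.339, 0], -1, 1], [[-0.112, -0.339, 0], -2, 1], [[-0.112, -0.339, 0], -3, 1], [[-0.112, -0.339, 0], -4, 1], [[-0.112, -0.339, 0], -4.67, 1], [[-0.112, -0.339, 0], -4.67, 1], [[-0.112, -0.339, 0], -4.67, 1], [[-0.112, -0.339, 0], -4.67, 1], [[-0.112, -0.339, 0], -4.67, 1], [[-0.112, -0.339, 0], -4.67, 1]]}}

```text
time: 43.4
tool_pos: [0.4022, 0.075, 0.1184]
ee_rot: [3.141, -0.001, -2.695]
wrist_force: [-0.2, -0.6, -1.5]
width: 0.0336
finger_force: 30.0
```

```bash
python3 - <<'E'
from h import *
go(*tw(-245,0),.010,TY)
s=snap('scene','s7.png');cv2.imwrite('pics/s7c.png',cv2.resize(s['image'][110:260,220:420,::-1],None,fx=3.5,fy=3.5))
E
```

```text
shift mm [  2.3  -1.6 108.4] turn10 0.01 pos [0.4022 0.075  0.1184] rot [ 3.1413e+00 -6.0000e-04 -2.6950e+00] w 0.0336 F [-0.2 -0.6 -1.5] t 43.4
```

View pics/s7c.png

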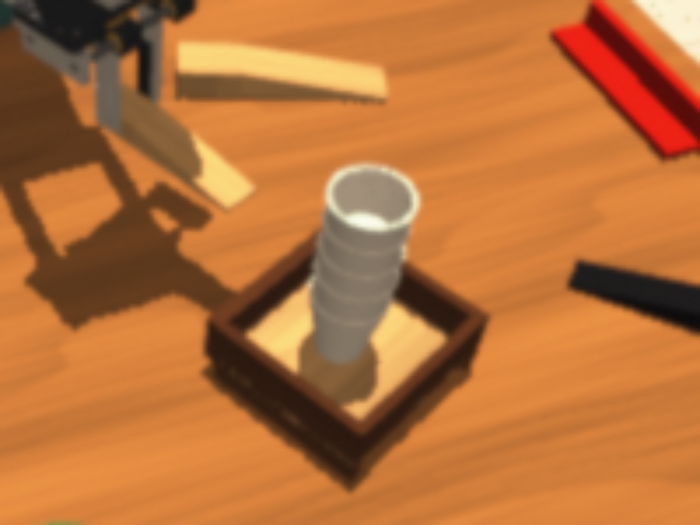

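The gate is shut and the stack is straight. The held wedge's thin end, at crop (245,195), points at the gate's middle. Lowering to the table.

Emit:
{"name": "carry_out", "arguments": {"steps": [[[0, 0, 0.05], 0, 1], [[0, 0, 0.09], 0, 1], [[0, 0, 0.105], 0, 1], [[0, 0, 0.109], 0, 1], [[0, 0, 0.109], 0, 1], [[0, 0, 0.109], 0, 1]]}}

```text
time: 44.2
tool_pos: [0.4038, 0.0739, 0.0113]
ee_rot: [-3.14, 0.003, -2.697]
wrist_force: [-0.3, 0.2, -1.2]
width: 0.0336
finger_force: 30.0
```

```bash
python3 - <<'E'
from h import *
go(*tw(-153,0),.0085,TY)
E
```

```text
shift mm [-88.8   0.    2.8] turn10 -0.0 pos [0.4038 0.0739 0.0113] rot [-3.1402e+00  3.0000e-03 -2.6973e+00] w 0.0336 F [-0.3  0.2 -1.2] t 44.2
```

Emit:
{"name": "carry_out", "arguments": {"steps": [[[0, 0, 0.001], 0, 1], [[0, 0, 0.002], 0, 1], [[0, 0, 0.002], 0, 1], [[-0.02, 0, 0.002], 0, 1], [[-0.04, 0, 0.002], 0, 1], [[-0.06, 0, 0.002], 0, 1], [[-0.072, 0, 0.002], 0, 1], [[-0.072, 0, 0.002], 0, 1], [[-0.072, 0, 0.002], 0, 1]]}}

```text
time: 45.32
tool_pos: [0.4686, 0.105, 0.0085]
ee_rot: [-3.141, 0.003, -2.697]
wrist_force: [1.7, -0.2, 2.3]
width: 0.0339
finger_force: 30.0
```

```bash
python3 - <<'E'
from h import *
go(*tw(-153,0),.0085,TY)
E
```

```text
shift mm [-16.8  -0.1  -0. ] turn10 -0.0 pos [0.4686 0.105  0.0085] rot [-3.1407  0.0034 -2.6974] w 0.0339 F [ 1.7 -0.2  2.3] t 45.325
```

Tip about 41 mm in. Creeping on and watching the force.

Emit:
{"name": "carry_out", "arguments": {"steps": [[[-0.004, 0, 0], 0, 1], [[-0.008, 0, 0], 0, 1], [[-0.012, 0, 0], 0, 1], [[-0.014, 0, 0], 0, 1], [[-0.014, 0, 0], 0, 1]]}}

```text
time: 45.95
tool_pos: [0.4783, 0.1097, 0.0085]
ee_rot: [-3.141, -0.004, -2.697]
wrist_force: [-5.4, -2.2, 9.9]
width: 0.0337
finger_force: 30.0
```

Emit:
{"name": "carry_out", "arguments": {"steps": [[[-0.003, 0, 0], 0, 1], [[-0.006, 0, 0], 0, 1], [[-0.006, 0, 0], 0, 1], [[-0.006, 0, 0], 0, 1]]}}

```text
time: 46.45
tool_pos: [0.4839, 0.1124, 0.0084]
ee_rot: [-3.141, -0.003, -2.698]
wrist_force: [-5.1, -2.0, 9.1]
width: 0.0339
finger_force: 30.0
```

Emit:
{"name": "carry_out", "arguments": {"steps": [[[-0.002, 0, 0], 0, 1], [[-0.004, 0, 0], 0, 1], [[-0.006, 0, 0], 0, 1], [[-0.006, 0, 0], 0, 1]]}}

```text
time: 46.95
tool_pos: [0.4879, 0.1144, 0.0084]
ee_rot: [-3.141, -0.007, -2.697]
wrist_force: [-8.0, -3.2, 12.4]
width: 0.0339
finger_force: 30.0
```

```bash
python3 - <<'E'
from h import *
go(*tw(-153,0),.0085,TY)
s=snap('scene');cv2.imwrite('pics/s8c.png',cv2.resize(s['image'][110:260,220:420,::-1],None,fx=3.5,fy=3.5))
E
```

```text
shift mm [ 4.6 -0.3 -0.1] turn10 -0.01 pos [0.4879 0.1144 0.0084] rot [-3.1411 -0.0069 -2.6974] w 0.0339 F [-8.  -3.2 12.4] t 46.95
```

View pics/s8c.png

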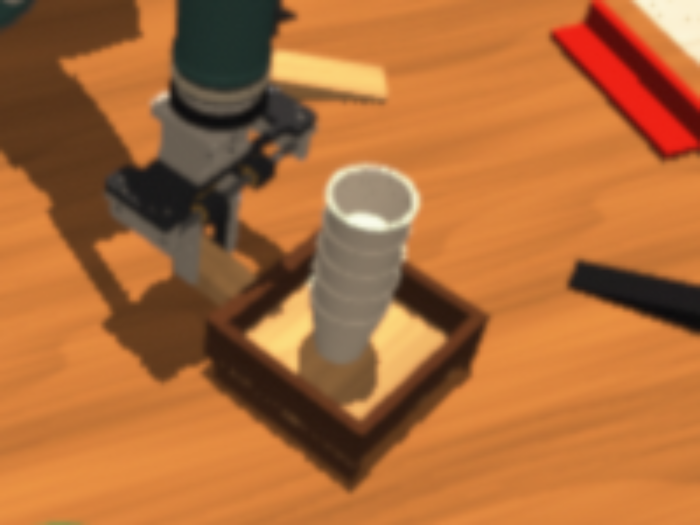

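The wedge is in under the gate and force is building (8.6 N). Pushing on toward 15–20 N.

Emit:
{"name": "carry_out", "arguments": {"steps": [[[-0.003, 0, 0], 0, 1], [[-0.006, 0, 0], 0, 1], [[-0.006, 0, 0], 0, 1], [[-0.006, 0, 0], 0, 1]]}}

```text
time: 47.5
tool_pos: [0.4895, 0.115, 0.0081]
ee_rot: [-3.141, -0.017, -2.698]
wrist_force: [-16.3, -8.3, 18.2]
width: 0.0338
finger_force: 30.0
```

Emit:
{"name": "carry_out", "arguments": {"steps": [[[-0.002, 0, 0], 0, 1], [[-0.003, 0, 0], 0, 1], [[-0.003, 0, 0], 0, 1], [[-0.003, 0, 0], 0, 1]]}}

```text
time: 48.0
tool_pos: [0.4903, 0.1154, 0.0078]
ee_rot: [-3.141, -0.021, -2.698]
wrist_force: [-20.1, -11.0, 21.8]
width: 0.0334
finger_force: 30.0
```

Emit:
{"name": "carry_out", "arguments": {"steps": [[[0, 0, 0], 0, -1], [[0, 0, 0], 0, -1], [[0, 0, 0], 0, -1], [[0, 0, 0], 0, -1], [[0.005, 0, -0.04], 0, -1], [[0.005, 0, -0.1], 0, -1], [[0.005, 0, -0.15], 0, -1], [[0.005, 0, -0.2], 0, -1], [[0.005, 0, -0.2], 0, -1]]}}

```text
time: 49.12
tool_pos: [0.4971, 0.1182, 0.2132]
ee_rot: [-3.138, 0.01, -2.697]
wrist_force: [0.6, 0.2, -0.3]
width: 0.0939
finger_force: 0.0
```

```bash
python3 - <<'E'
from h import *
go(.49,.115,.2)
s=snap('wrist','w9.png');P=pts(s);h=cv2.cvtColor(s['image'],cv2.COLOR_RGB2HSV);m=cv2.inRange(h,(14,40,90),(28,255,255))
T=(P[...,:2]-TC)@np.array([[np.cos(TY),-np.sin(TY)],[np.sin(TY),np.cos(TY)]])*1000
k=(P[...,2]>.008)&(P[...,2]<.03)&(T[...,0]<-86)&(T[...,0]>-200)&(abs(T[...,1])<60)
q=T[k];print(len(q),'x',np.percentile(q[:,0],[1,99]),'y',np.percentile(q[:,1],[2,50,98]),'z',np.percentile(P[k][:,2],[5,50,98]))
g=(P[...,2]>.054)&(P[...,2]<.07)&(T[...,0]<-66)&(T[...,0]>-110)
q=T[g]
for y in(-60,-40,-20,0,20,40,60):
  w=q[abs(q[:,1]-y)<6]
  if len(w)>5: print('gate y',y,'x',np.percentile(w[:,0],[3,97]).round(1))
stack(snap('scene'),.07,.24)
E
```

```text
shift mm [ 7.8  0.2 13.2] turn10 0.0 pos [0.4971 0.1182 0.2132] rot [-3.1382  0.0101 -2.6971] w 0.0939 F [ 0.6  0.2 -0.3] t 49.125
1454 x [-169.92007978  -86.68018927] y [-16.20820972   0.07206269  16.50105071] z [0.01490613 0.0203293  0.0222949 ]
gate y -60 x [-80.3 -66.8]
gate y -40 x [-80.1 -66.3]
gate y -20 x [-80.2 -66.6]
gate y 0 x [-80.2 -66.7]
gate y 20 x [-80.2 -66.7]
gate y 40 x [-80.  -66.8]
gate y 60 x [-80.1 -66.9]
stack 37 ((632.1649169921875, 169.75961303710938), 26.136953353881836) top 0.19637311439929303
```

View pics/w9.png

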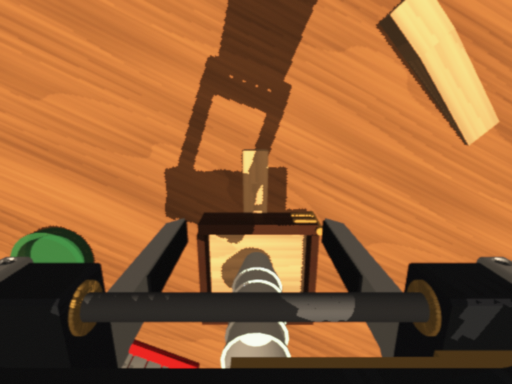

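Wrist view: the wedge tail (255,150) sits squarely under the shut gate. Its rear end is at tray x = −170, so the tip is about 60 mm past the face, centred and flat. The gate face is uniform along its length. Moving the arm clear and checking the stack.

Emit:
{"name": "carry_out", "arguments": {"steps": [[[0.05, 0, -0.03], 0, -1], [[0.1, 0, -0.06], 0, -1], [[0.13, 0, -0.06], 0, -1], [[0.13, 0, -0.06], 0, -1], [[0.13, 0, -0.06], 0, -1], [[0.13, 0, -0.06], 0, -1]]}}

```text
time: 49.98
tool_pos: [0.3774, 0.0621, 0.2663]
ee_rot: [3.14, -0.003, -2.697]
wrist_force: [-0.5, 0.4, 0.4]
width: 0.0941
finger_force: 0.0
```

```bash
python3 - <<'E'
from h import *
s=snap('scene');stack(s,.07,.24)
P=pts(s);im=s['image'].astype(int)
for lo,hi in((.075,.115),(.115,.14),(.14,.17),(.185,.2)):
  m=(P[...,2]>lo)&(P[...,2]<hi)&(abs(P[...,0]-.62)<.05)&(abs(P[...,1]-.178)<.05)&(im.max(2)-im.min(2)<40)
  print(lo,P[m].mean(0).round(4),m.sum())
cv2.imwrite('pics/fin.png',cv2.resize(s['image'][90:260,220:420,::-1],None,fx=3.4,fy=3.4))
E
```

```text
stack 38 ((634.3958129882812, 169.274169921875), 24.940357208251953) top 0.1962431060823825
0.075 [0.6369 0.1655 0.0955] 183
0.115 [0.6361 0.1673 0.1256] 159
0.14 [0.628  0.1718 0.1568] 271
0.185 [0.6263 0.176  0.1908] 135
```

View pics/fin.png

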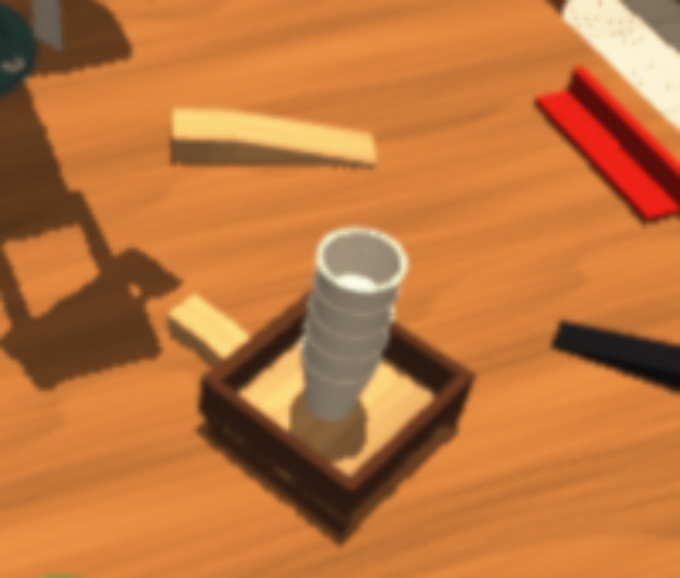

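Final view: five nested cups stand upright at crop (345,330), the gate is shut, and the wedge is jammed at (210,325). Handing in.

```bash
python3 -c "
from bench import robot
print(robot.close_job())"
```

```text
the job is handed in; nothing more can be done
None
```

I handed the job in with all five cups nested upright in the tray, the gate shut and the small light wedge jammed under it, tip about 60 mm past the face; the hand-in returned no verdict.

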